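# Release and remove the battery of a therapy unit

## Task

The red therapy unit has to be opened for repair, so take its battery out first: with the fingertips feel along the black channel under the lip of its near side for the hidden finger recess, and gently press in the catch at the back of it so that the battery springs up. Then lift the battery out by its yellow grip without forcing it, and set it down gently, upright, in the blue parts tray. Leave the other things on the bench where they are.

Things in the scene. Friction and masses are not known exactly. Their poses are not given: they have to be found in the camera images.
- unit: Red therapy unit, fixed, 240 x 360 x 120 mm high (x, y, z), flat red top with a yellow-gripped battery at its near side and a grey operator panel at its far side. Origin: centre of its underside; x points away from the robot, from the near side (with the black channel and the battery bay) to the operator panel and carrying handle. Its plastic takes pushes of up to 30 N.
- channel (a point): Middle of the black channel's floor on the unit's near side. Channel 154 mm long (unit y, +-77 mm), 34 to 108 mm above the bench, under a 12 mm high red lip; its rigid upright floor faces unit -x, 6 mm behind the lip. Fingertips pass the lip tilted 30 to 40 degrees forward. One finger recess lies along it, black in black, not at the same place on every unit.
- catch (a joint): Catch key at the back of the finger recess, travel in m: 0 released, 0.008 fully in (pushed level along unit +x). The recess is 42 mm wide (unit y), 39 to 104 mm above the bench, 10 mm deep to the key; its centre is at most 50 mm from the channel's middle. The key's spring gives about 3 N at first, 6 to 9 N with friction when fully in. At 5 to 6.5 mm the battery springs up 14 mm.
- battery: Loose battery pack, 0.55 kg, 62 x 120 x 60 mm (x, y, z) with a yellow grip ridge, 22 x 80 x 24 mm (x, y, z), upright on top at its middle. Origin: centre of its underside. Axes as the unit's while in the bay. Latched, its grey top is flush with the unit's; sprung up, it stands 14 mm proud. It sits 60 mm deep in the bay, 1.5 mm play all round, and comes out straight up.
- battery_grip (a point): Point inside the yellow grip ridge on the battery, 15 mm above the grey top, 9 mm below the ridge's upper edge; the ridge is 22 mm thick along the battery's x and 80 mm long along its y.
- tray: Open blue parts tray, fixed, 180 x 150 x 30 mm high (x, y, z), walls and floor 4 to 5 mm. Origin: centre of its underside. It stands left or right of the unit.
- meter: Bystander: yellow multimeter lying flat, 150 x 86 x 44 mm, loose, on the other side of the unit from the tray. Origin: centre of its underside.
- spool: Bystander: solder spool with red flanges, 60 mm across, 54 mm high, loose, beyond the tray or the meter. Origin: centre of its underside.
- jar: Bystander: empty glass jar, 66 mm across, 75 mm high, loose, beyond the tray or the meter. Origin: centre of its underside.
- screwdriver: Bystander: orange-handled screwdriver, 190 mm long, 20 to 30 mm thick, lying loose crosswise between robot and unit. Origin: centre of its underside.

How it is judged (in metres and radians):
On the way, in this order (a step that is already met when the one before it is completed fails the run):
1. the catch in the recess is pressed in by at least 5 mm (value of joint catch above 0.005 m), for 0.05 s.
2. the battery is lifted clear of the bay (z of battery in the frame of unit above 0.12 m), for 0.2 s.
At the end, for the whole second after the job is handed in: The battery stands upright (within 0.1 rad) and at rest inside the blue tray, its underside within 10 mm of the tray's underside and its centre within the tray's walls; the catch has sprung back (less than 2 mm in) (z of battery in the frame of tray below 0.01 m and x of battery in the frame of tray between -0.085 and 0.085 m and y of battery in the frame of tray between -0.07 and 0.07 m and angle between battery's own z axis and vertical below 0.1 rad and linear speed of battery below 0.02 m/s and value of joint catch below 0.002 m); the robot touches nothing.
It fails at once if the gripper pushes on the unit with more than 30 N (contact force between any of the fingers, the arm and unit above 30 N).
It fails at once if the battery is forced against the unit with more than 60 N (contact force between battery and unit above 60 N).
It fails at once if the battery is dropped (faster than 0.4 m/s in the tray) or banged down (over 80 N) (contact force between battery and tray above 80 N or (linear speed of battery above 0.4 m/s and z of battery in the frame of tray below 0.03 m and horizontal distance between battery and tray below 0.1 m)).
It fails at once if another thing is moved by more than 15 mm (distance of any of meter, spool, jar, screwdriver from where it was at the start of the episode above 0.015 m).
It also fails if it takes over 72 s, if anything falls off the work surface, if the arm or the gripper's body presses on something with over 40 N, if the wrist force passes 120 N, or if a joint passes its speed limit or range.

## Robot

A 6-joint arm with a two-finger parallel gripper is mounted at the origin on the work surface. World frame = base frame: x ahead of the robot, y to its left, z up, the work surface at z = 0. Lengths are in mm, angles in rad, forces in N, time in s.
With the tool pointing down it reaches from about 325 to 775 mm from the base axis. Payload 5.5 kg.
Tool frame: the origin (TCP) lies at the very end of the fingers, on their centre line; the grasp point (between the pads) lies 19 mm behind it; z points along the fingers, y is the line along which they close (so a half turn about z gives the same grasp; the last joint's range is limited). The gripper opens to 85 mm and grips with 20 to 120 N. Pads are 22 mm wide; open, the fingers measure 114 mm over their backs; the gripper's body (76 mm by 85 mm) begins 54 mm behind the grasp point. The pads swing forward as they close: fully open they stand 13 mm farther back than shut.
Start: joints at [1.238, 0.091, 1.231, -0, 1.82, -0.057], TCP at [163.394, 577.337, 193.475] pointing down, gripper open.
Joint ranges: [-2.87, 2.87], [-0.86, 2.18], [0.17, 2.46], [-1.51, 4.65], [0.06, 2.69], [-2.65, 2.65]. Speed limits (rad/s): [2.57, 2.57, 3.01, 3.14, 3.14, 3.14].

## Interface

Orientations are given as a unit quaternion [w, x, y, z].
In Python, from workcell import observe, snapshot, finish_job gives the robot as it stands. The module is installed in compiled form; this text tells all that it offers.
- The arm moves only by the tool send_rows, never from a script. Its argument "moves" is a list of rows, each a list of 4 numbers: the shift along the tool's x, y, z in mm, then the turn about the tool's z in rad. A call has 1 to 5 rows; each row shifts and turns the commanded pose from where the row before left it, along the tool's axes as they then stand; what a row does not reach is not made up. A row lasts 1/10 s, in which the tool goes at most 50 mm and 8.59 degrees, less where a joint would pass 70% of its speed; a pose out of reach is approached as far as the arm can. A call with a gripper value outside its range is refused whole. "hand" is the finger opening in mm, from 0 to 85.4, set as the call begins (left out, the last holds). The fingers move at their own pace and stop on an object; "squeeze" is the grip in N (left out, the last holds). Time passes only in rows, so rows that do not move let the fingers close. It gives the time, the measured TCP pose, the force, the opening and the grip force at its end, in the units of the state.
- observe(): the state, without advancing time (a new reading comes with each control period).
- snapshot(name): name is "scene" or "top"; returns a dict with "image" (400x640x3 uint8, blue, green, red), "mtx" (3x3 intrinsics, pixels), "xyz" and "orientation" of the camera in the world. Camera axes: x right, y down, z forward; pixel columns grow to the right and rows downward; lengths in mm; the calibration is good to about 2 mm. A picture is of the moment at which its call begins. There is no depth.
- finish_job(): hands the job in; it is judged then, once.
The state is a dict: "time": time; "q": joint angles; "joint_velocities": joint speeds; "tau": joint torques, N m; "tcp_pos": TCP position; "orientation": TCP orientation; "contact_force": force on the tool from outside, world axes, zero at the start; "ft_torque": the same for the moment, N m; "opening": finger opening in mm; "gripper_force": force on a finger pad.
Only numpy, scipy, OpenCV 4.12 (cv2) and the standard library are available. Lean on these libraries where they do the work, as an engineer would, in place of code of your own. Each camera call takes 0.05 s, during which the arm holds its last target. There are 200 camera calls.

## Working session

There is one attempt and no reset: what is moved stays moved. The work goes in short steps, Python scripts to look and compute and a tool call to move; the robot and the scene stay as the last step left them, time stands still between calls to the robot, and variables do not carry over. Pictures are saved under pics/ and viewed, at most 10 in all, crops included, and the job is handed in when it is done.

Besides the shell and the picture viewer there is one more tool, called after "Call:" as a command line: name --pt "numbers of a row" for each row, then --argument value for the rest. send_rows: Moves the arm, as the interface text tells. Its arguments: {"type":"object","properties":{"moves":{"type":"array"},"hand":{"type":"number"},"squeeze":{"type":"number"}},"required":["moves"]}

```bash
mkdir -p pics
cat > h.py <<'E'
import numpy as np, cv2
from scipy.spatial.transform import Rotation as R
from workcell import observe, snapshot, finish_job
def rot(q): return R.from_quat([q[1],q[2],q[3],q[0]]).as_matrix()
def ray(s,px,z):
    px=np.atleast_2d(px).astype(float)
    d=np.c_[px,np.ones(len(px))]@np.linalg.inv(s['mtx']).T@rot(s['orientation']).T
    c=np.array(s['xyz']); return c+d*((z-c[2])/d[:,2])[:,None]
def proj(s,p):
    p=(np.atleast_2d(p)-s['xyz'])@rot(s['orientation'])@np.array(s['mtx']).T
    return p[:,:2]/p[:,2:]
E
python3 - <<'E'
from h import *
import pickle
o=observe();print(o)
for n in("scene","top"):
    s=snapshot(n);cv2.imwrite(f"pics/{n}0.png",s['image']);pickle.dump(s,open(n+'0.pkl','wb'));print(n,s['mtx'],s['xyz'],s['orientation'])
E
```

```text
{'time': 0.0, 'q': array([ 1.23833175e+00,  9.18371108e-02,  1.23191998e+00,  1.68730744e-05,
        1.81978335e+00, -5.66901868e-02]), 'joint_velocities': array([-0.00041459,  0.00074653,  0.00029615,  0.0004267 , -0.00070851,
       -0.00062899]), 'tau': array([ 2.80185239e-03, -4.58707309e+01, -4.18041372e+01, -1.56418758e-05,
        1.14918739e-02, -2.35706409e-06]), 'tcp_pos': array([163.24700278, 576.9887723 , 192.34470377]), 'orientation': array([-1.96327857e-04,  1.37448555e-01,  9.90508428e-01, -9.53932393e-04]), 'contact_force': array([-0.09139969,  0.24062197,  0.24700251]), 'ft_torque': array([-0.00667783, -0.00428631, -0.05998777]), 'gripper_force': 0.0, 'opening': 85.38712730934455}
scene [[417.07026846   0.         319.42559598]
 [  0.         417.07026846 194.68434978]
 [  0.           0.           1.        ]] [1337.4433647   302.4488227   799.67305904] [-0.23637196  0.49453095  0.76154683 -0.34585236]
top [[383.39952758   0.         317.66735669]
 [  0.         383.39952758 194.85887034]
 [  0.           0.           1.        ]] [ 376.20151665   -9.51353964 1102.73312228] [-0.068729    0.70774276 -0.70005077  0.06561578]
```

View pics/top0.png

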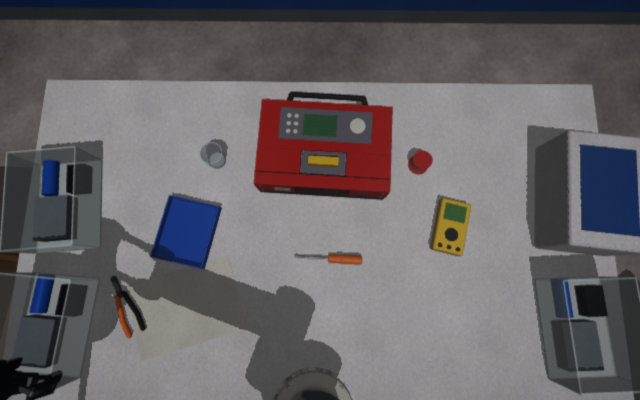

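View pics/scene0.png

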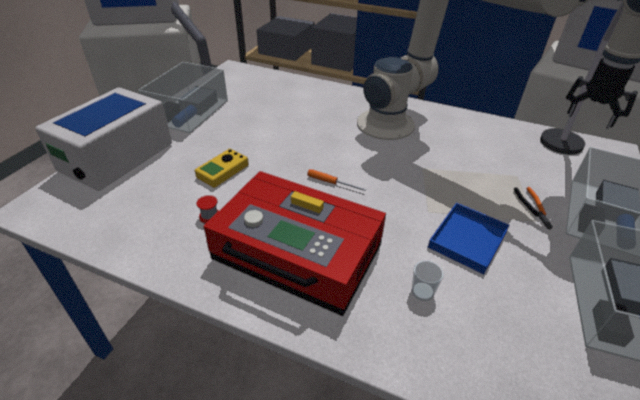

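The top view shows the unit (columns 255–392, rows 98–197, near side at the bottom), the yellow grip at (322,160), the tray at (186,231), the screwdriver at (330,258) and the meter at (452,226). The scene view confirms that the tray is on the robot's left. I'll zoom in on the unit and measure.

Run:
```python
from h import *
import pickle
for n in("top","scene"):
    s=pickle.load(open(n+'0.pkl','rb'));im=s['image'];hsv=cv2.cvtColor(im,cv2.COLOR_BGR2HSV)
    def big(m,near=None):
        c,_=cv2.findContours(m,cv2.RETR_EXTERNAL,cv2.CHAIN_APPROX_NONE)
        return sorted(c,key=cv2.contourArea)[::-1]
    red=cv2.inRange(hsv,(0,140,60),(8,255,255))|cv2.inRange(hsv,(172,140,60),(180,255,255))
    c=big(red)[0];h=cv2.convexHull(c);a=cv2.approxPolyDP(h,3,True)[:,0]
    print(n,"red px",a.tolist()); print(ray(s,a,120).round(0).tolist())
    yel=cv2.inRange(hsv,(18,120,120),(34,255,255))
    for c in big(yel)[:3]:
        r=cv2.minAreaRect(c);b=cv2.boxPoints(r);print("yel",r,ray(s,r[0],144).round(1),ray(s,b,144).round(0).tolist())
    blue=cv2.inRange(hsv,(105,150,50),(125,255,255))
    for c in big(blue)[:5]:
        r=cv2.minAreaRect(c)
        b=cv2.approxPolyDP(cv2.convexHull(c),4,True)[:,0]
        p=ray(s,b,30)
        print("blue",r,p.round(0).tolist(),p.mean(0).round(0))
    org=cv2.inRange(hsv,(8,150,100),(17,255,255))
    for c in big(org)[:2]:
        r=cv2.minAreaRect(c);print("org",r,ray(s,r[0],12).round(0),ray(s,cv2.boxPoints(r),12).round(0).tolist())
s=pickle.load(open('top0.pkl','rb'));im=s['image'][85:205,245:405]
g=cv2.resize(im,None,fx=5,fy=5,interpolation=cv2.INTER_CUBIC)
g[300:]=np.clip(g[300:].astype(float)*1.6,0,255);cv2.imwrite('pics/crop1.png',g)
```

```text
top red px [[262, 100], [391, 107], [389, 191], [384, 196], [260, 189], [254, 181]]
[[829.0, 152.0, 120.0], [812.0, -201.0, 120.0], [578.0, -190.0, 120.0], [564.0, -177.0, 120.0], [579.0, 147.0, 120.0], [601.0, 164.0, 120.0]]
yel ((452.0207214355469, 226.72264099121094), (29.793312072753906, 53.013671875), 10.619654655456543) [[ 483.2 -341.5  144. ]] [[425.0, -290.0, 144.0], [556.0, -321.0, 144.0], [543.0, -394.0, 144.0], [412.0, -362.0, 144.0]]
yel ((322.9494323730469, 159.80934143066406), (30.191091537475586, 7.734908103942871), 3.5763344764709473) [[653.5 -16.9 144. ]] [[645.0, 23.0, 144.0], [666.0, 22.0, 144.0], [662.0, -57.0, 144.0], [641.0, -55.0, 144.0]]
blue ((609.8750610351562, 190.50222778320312), (90.0213623046875, 56.901641845703125), 88.97696685791016) [[736.0, -769.0, 30.0], [719.0, -924.0, 30.0], [478.0, -900.0, 30.0], [496.0, -747.0, 30.0]] [ 607. -835.   30.]
blue ((185.27793884277344, 231.29940795898438), (54.33171081542969, 65.73333740234375), 15.5241117477417) [[575.0, 420.0, 30.0], [542.0, 276.0, 30.0], [374.0, 315.0, 30.0], [408.0, 456.0, 30.0]] [475. 367.  30.]
[... 2516 characters left out ...]
0, -109.0, 30.0], [-590.0, -96.0, 30.0], [-427.0, -196.0, 30.0], [-581.0, -282.0, 30.0], [-915.0, -272.0, 30.0]] [-653. -191.   30.]
blue ((128.0, 3.0), (6.0, 54.0), 90.0) [[-695.0, -1641.0, 30.0], [-526.0, -1886.0, 30.0], [-612.0, -1980.0, 30.0]] [ -611. -1836.    30.]
org ((322.04998779296875, 175.3500213623047), (28.144268035888672, 5.0596442222595215), 18.43494987487793) [[398. -82.  12.]] [[407.0, -126.0, 12.0], [382.0, -132.0, 12.0], [389.0, -39.0, 12.0], [413.0, -35.0, 12.0]]
org ((536.8009643554688, 200.3098907470703), (30.215103149414062, 3.8714492321014404), 57.7243537902832) [[244. 531.  12.]] [[198.0, 502.0, 12.0], [184.0, 511.0, 12.0], [287.0, 558.0, 12.0], [300.0, 549.0, 12.0]]
```

View pics/crop1.png

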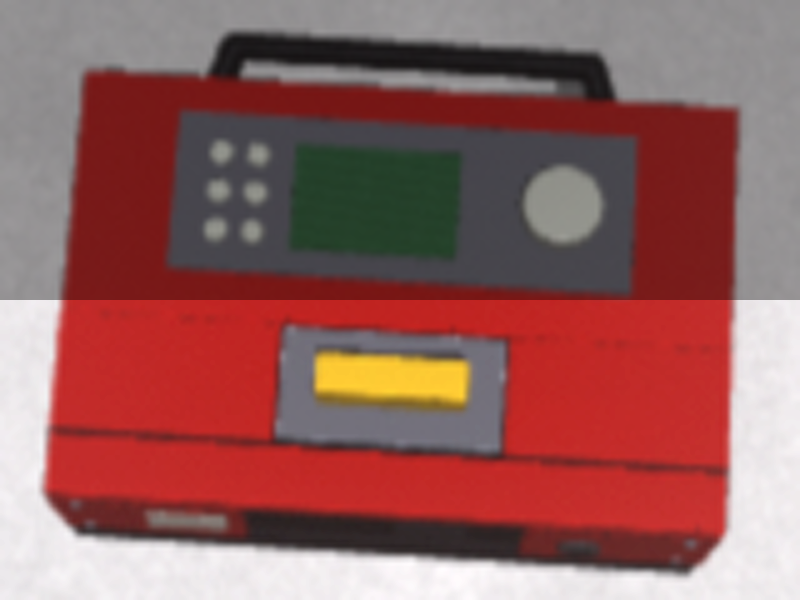

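The crop shows the black channel at columns 243–520, rows 512–555. That is centred on the near face. The recess can't be seen, so I'll have to feel for it. The unit's yaw is about -0.049, and its near top edge is centred near (583,-13). I'll now lift, turn and carry the tool over to the unit.

Call:
send_rows --pt "0 0 -45 -0.14" --pt "0 0 -45 -0.087" --pt "0 0 -45 0" --pt "0 0 -45 0" --pt "-28 -34 0 0" --hand 0

```text
time: 0.6
tcp_pos: [189.0, 546.7, 379.6]
orientation: [0.001, 0.022, 1.0, 0.005]
contact_force: [1.7, -0.5, 0.8]
opening: 12.5
gripper_force: 0.0
```

Call:
send_rows --pt "-28 -34 0 0" --pt "-28 -34 0 0" --pt "-28 -34 0 0" --pt "-28 -34 0 0" --pt "-28 -34 0 0"

```text
time: 1.1
tcp_pos: [321.9, 363.8, 373.1]
orientation: [-0.0, 0.024, 1.0, -0.0]
contact_force: [0.3, 0.5, 0.6]
opening: 0.0
gripper_force: 0.0
```

Call:
send_rows --pt "-28 -34 0 0" --pt "-28 -34 0 0" --pt "-28 -34 0 0" --pt "-28 -34 0 0" --pt "-28 -34 0 0"

```text
time: 1.6
tcp_pos: [453.5, 187.1, 373.1]
orientation: [-0.0, 0.024, 1.0, -0.0]
contact_force: [0.2, -0.0, 0.5]
opening: -0.1
gripper_force: 0.0
```

Call:
send_rows --pt "-28 -34 0 0" --pt "-28 -34 0 0" --pt "-28 -34 0 0" --pt "-28 -34 0 0" --pt "-28 -34 0 0"

```text
time: 2.1
tcp_pos: [585.1, 10.4, 373.0]
orientation: [-0.0, 0.024, 1.0, 0.0]
contact_force: [0.5, 0.4, -0.3]
opening: -0.3
gripper_force: 0.0
```

Next I'll push outward past the vertical-tool reach to see how the arm approaches poses it can't reach.

Call:
send_rows --pt "-30 -39 0 0" --pt "-45 0 0 0" --pt "-45 0 0 0" --pt "-45 0 0 0" --pt "-45 0 0 0"

```text
time: 2.6
tcp_pos: [747.5, -35.4, 332.7]
orientation: [0.008, 0.025, 1.0, 0.0]
contact_force: [1.6, 0.5, -1.1]
opening: 0.2
gripper_force: 0.0
```

Call:
send_rows --pt "-45 0 0 0" --pt "-45 0 0 0"

```text
time: 2.8
tcp_pos: [789.3, -37.2, 310.2]
orientation: [0.04, 0.024, 0.999, -0.001]
contact_force: [-0.0, -0.1, 0.4]
opening: 0.3
gripper_force: 0.0
```

```bash
python3 -c "
from h import *
o=observe();print(o['q'].round(3),o['tcp_pos'].round(1),rot(o['orientation']).round(3).tolist())"
```

```text
[-0.092  0.754  0.171  0.004  2.137 -1.611] [789.3 -37.2 310.2] [[-0.996, 0.049, 0.079], [0.049, 0.999, -0.004], [-0.079, 0.0, -0.997]]
```

The solver gives up orientation as well as position, so the tool tilts forward. I'll keep pushing outward and up.

Call:
send_rows --pt "-40 0 -30 0" --pt "-40 0 -30 0" --pt "-40 0 -30 0" --pt "-40 0 -30 0" --pt "-40 0 -30 0"

```text
time: 3.3
tcp_pos: [812.3, -38.5, 374.1]
orientation: [0.124, 0.024, 0.992, -0.003]
contact_force: [-0.6, -0.6, -1.1]
opening: -0.1
gripper_force: 0.0
```

```bash
cat > st.py <<'E'
from h import *
o=observe();m=rot(o['orientation']);z=m[:,2]
print(o['time'],o['q'].round(3),o['tcp_pos'].round(1),'x',m[:,0].round(3),'y',m[:,1].round(3),'z',z.round(3),'tilt',np.degrees(np.arccos(-z[2])).round(1),'F',o['contact_force'].round(1))
E
python3 st.py
```

```text
3.3 [-0.095  0.683  0.169  0.013  2.041 -1.609] [812.3 -38.5 374.1] x [-0.968  0.047 -0.246] y [0.049 0.999 0.   ] z [ 0.246 -0.012 -0.969] tilt 14.2 F [-0.6 -0.6 -1.1]
```

Call:
send_rows --pt "-40 0 -30 0" --pt "-40 0 -30 0" --pt "-40 0 -30 0" --pt "-40 0 -30 0" --pt "-40 0 -30 0"

```text
time: 3.8
tcp_pos: [820.3, -39.2, 448.7]
orientation: [0.202, 0.024, 0.979, -0.005]
contact_force: [0.5, 0.1, 0.9]
opening: 0.1
gripper_force: 0.0
```

Call:
send_rows --pt "-40 0 -30 0" --pt "-40 0 -30 0" --pt "-40 0 -30 0" --pt "-40 0 -30 0" --pt "-40 0 -30 0"

```text
time: 4.3
tcp_pos: [809.0, -38.8, 539.3]
orientation: [0.28, 0.023, 0.96, -0.006]
contact_force: [0.3, 0.3, -0.6]
opening: -0.1
gripper_force: 0.0
```

```bash
python3 st.py
```

```text
4.3 [-0.104  0.506  0.17   0.032  1.899 -1.607] [809.  -38.8 539.3] x [-0.842  0.041 -0.538] y [0.049 0.999 0.001] z [ 0.537 -0.026 -0.843] tilt 32.5 F [ 0.3  0.3 -0.6]
```

Call:
send_rows --pt "-40 0 -30 0" --pt "-30 0 -20 0" --pt "0 0 0 0"

```text
time: 4.6
tcp_pos: [800.9, -38.5, 573.4]
orientation: [0.308, 0.023, 0.951, -0.007]
contact_force: [0.4, -0.2, -0.1]
opening: -0.3
gripper_force: 0.0
```

```bash
cat >> st.py <<'E'
import sys
if len(sys.argv)>3:
    d=np.array(list(map(float,sys.argv[1:4])))-o['tcp_pos']; print('delta tool',(m.T@d).round(1),'dist',np.linalg.norm(d).round(1))
E
python3 st.py 525 -68 200
```

```text
4.6 [-0.107  0.469  0.169  0.036  1.878 -1.607] [800.9 -38.5 573.4] x [-0.81   0.04  -0.585] y [0.049 0.999 0.001] z [ 0.585 -0.028 -0.811] tilt 35.8 F [ 0.4 -0.2 -0.1]
delta tool [440.8 -43.1 142.2] dist 465.2
```

Call:
send_rows --pt "44 -4 14 0" --pt "44 -4 14 0" --pt "44 -4 14 0" --pt "44 -4 14 0" --pt "44 -4 14 0"

```text
time: 5.1
tcp_pos: [690.0, -50.0, 420.3]
orientation: [0.304, 0.023, 0.952, -0.007]
contact_force: [-0.1, 0.3, 0.4]
opening: 0.1
gripper_force: 0.0
```

Call:
send_rows --pt "44 -4 14 0" --pt "44 -4 14 0" --pt "44 -4 14 0" --pt "44 -4 14 0" --pt "0 0 0 0"

```text
time: 5.6
tcp_pos: [574.5, -60.1, 260.6]
orientation: [0.296, 0.024, 0.955, -0.006]
contact_force: [0.0, 0.2, -1.4]
opening: 0.0
gripper_force: 0.0
```

```bash
python3 st.py 535 -68 54
```

```text
5.6 [-0.233 -0.553  1.777  0.11   1.326 -1.748] [574.5 -60.1 260.6] x [-0.824  0.042 -0.565] y [0.049 0.999 0.004] z [ 0.565 -0.025 -0.825] tilt 34.4 F [ 0.   0.2 -1.4]
delta tool [149.  -10.6 148.3] dist 210.5
```

Call:
send_rows --pt "30 -2 30 0" --pt "30 -2 30 0" --pt "30 -2 30 0" --pt "30 -2 30 0" --pt "0 0 0 0"

```text
time: 6.1
tcp_pos: [548.0, -66.2, 98.6]
orientation: [0.299, 0.024, 0.954, -0.006]
contact_force: [-0.7, -0.0, -1.3]
opening: 0.3
gripper_force: 0.0
```

Call:
send_rows --pt "14 -1 14 0" --pt "14 -1 14 0" --pt "0 0 0 0"

```text
time: 6.4
tcp_pos: [546.0, -68.9, 70.5]
orientation: [0.305, 0.023, 0.952, -0.007]
contact_force: [-0.3, 0.5, -1.0]
opening: 0.2
gripper_force: 0.0
```

```bash
python3 st.py 555 -68 54; python3 -c "
from h import *
s=snapshot('top');cv2.imwrite('pics/t2.png',cv2.resize(s['image'][85:275,200:440],None,fx=3,fy=3))"
```

```text
6.4 [-0.28  -0.676  2.198  0.158  1.017 -1.844] [546.  -68.9  70.5] x [-0.812  0.04  -0.582] y [0.048 0.999 0.001] z [ 0.581 -0.028 -0.813] tilt 35.6 F [-0.3  0.5 -1. ]
delta tool [ 2.3  1.3 18.6] dist 18.8
```

View pics/t2.png

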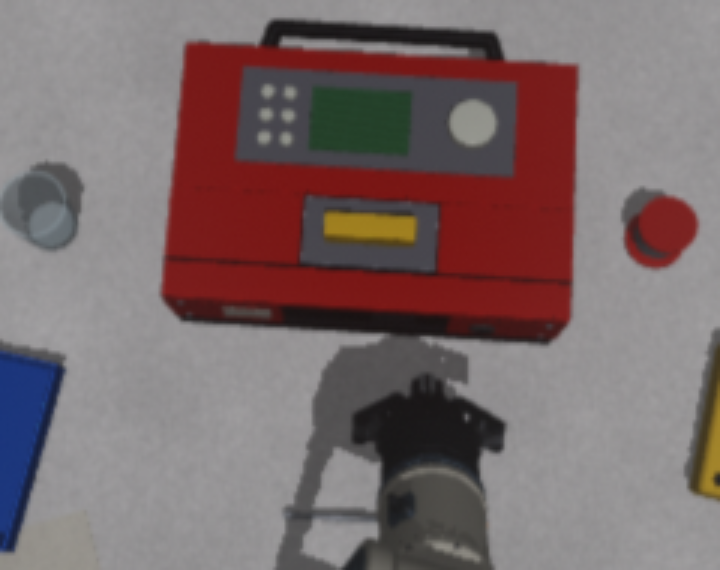

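The picture shows the tilted fingertips near (428,385) in front of the channel's right part (columns 285–448). The screwdriver is untouched. Now I'll slip under the lip and touch the channel floor.

Call:
send_rows --pt "0 0 18 0" --pt "-8 0 6 0" --pt "0 0 0 0"

```text
time: 6.75
tcp_pos: [568.1, -70.0, 58.0]
orientation: [0.307, 0.023, 0.951, -0.007]
contact_force: [1.7, 0.4, 0.4]
opening: -0.5
gripper_force: 0.0
```

Call:
send_rows --pt "-3.2 0 2.3 0" --pt "0 0 0 0"

```text
time: 6.95
tcp_pos: [570.6, -70.1, 56.2]
orientation: [0.306, 0.023, 0.952, -0.007]
contact_force: [0.3, -0.3, -0.6]
opening: -0.2
gripper_force: 0.0
```

Call:
send_rows --pt "-1.6 0 1.2 0" --pt "0 0 0 0"

```text
time: 7.15
tcp_pos: [571.7, -70.1, 54.5]
orientation: [0.306, 0.023, 0.952, -0.007]
contact_force: [-0.5, -0.7, 0.2]
opening: 0.1
gripper_force: 0.0
```

Call:
send_rows --pt "-1.6 0 1.2 0" --pt "0 0 0 0"

```text
time: 7.35
tcp_pos: [573.5, -70.1, 53.9]
orientation: [0.305, 0.023, 0.952, -0.007]
contact_force: [0.3, 0.3, 0.5]
opening: -0.2
gripper_force: 0.0
```

Call:
send_rows --pt "-1 0 0.5 0" --pt "0 0 0 0"

```text
time: 7.55
tcp_pos: [574.6, -70.2, 54.1]
orientation: [0.305, 0.023, 0.952, -0.007]
contact_force: [0.7, -0.5, -0.5]
opening: 0.3
gripper_force: 0.0
```

Call:
send_rows --pt "-1 0 0.5 0" --pt "0 0 0 0"

```text
time: 7.75
tcp_pos: [575.7, -70.2, 54.3]
orientation: [0.305, 0.023, 0.952, -0.007]
contact_force: [-0.1, 0.6, 0.0]
opening: 0.2
gripper_force: 0.0
```

Call:
send_rows --pt "-1 0 0.5 0" --pt "0 0 0 0"

```text
time: 7.95
tcp_pos: [576.9, -70.3, 54.5]
orientation: [0.305, 0.023, 0.952, -0.007]
contact_force: [0.5, -0.2, 0.6]
opening: -0.1
gripper_force: 0.0
```

Call:
send_rows --pt "-1 0 0.7 0" --pt "0 0 0 0"

```text
time: 8.15
tcp_pos: [578.1, -70.3, 54.5]
orientation: [0.305, 0.023, 0.952, -0.007]
contact_force: [0.3, 1.0, 0.5]
opening: -0.0
gripper_force: 0.0
```

Call:
send_rows --pt "-1 0 0.7 0" --pt "0 0 0 0"

```text
time: 8.35
tcp_pos: [579.3, -70.4, 54.5]
orientation: [0.305, 0.023, 0.952, -0.007]
contact_force: [0.1, -0.6, -0.3]
opening: -0.4
gripper_force: 0.0
```

Call:
send_rows --pt "-1 0 0.7 0" --pt "0 0 0 0"

```text
time: 8.55
tcp_pos: [580.5, -70.4, 54.5]
orientation: [0.305, 0.023, 0.952, -0.007]
contact_force: [0.1, -0.3, 0.2]
opening: 0.1
gripper_force: 0.0
```

Call:
send_rows --pt "-1 0 0.7 0" --pt "0 0 0 0"

```text
time: 8.75
tcp_pos: [581.7, -70.5, 54.5]
orientation: [0.305, 0.023, 0.952, -0.007]
contact_force: [0.0, 1.1, 0.1]
opening: 0.3
gripper_force: 0.0
```

Call:
send_rows --pt "-1 0 0.7 0" --pt "0 0 0 0"

```text
time: 8.95
tcp_pos: [583.0, -70.5, 54.5]
orientation: [0.305, 0.023, 0.952, -0.007]
contact_force: [-0.4, -0.2, 0.7]
opening: 0.0
gripper_force: 0.0
```

Call:
send_rows --pt "-1 0 0.7 0" --pt "0 0 0 0"

```text
time: 9.15
tcp_pos: [584.2, -70.6, 54.5]
orientation: [0.305, 0.023, 0.952, -0.007]
contact_force: [0.8, -0.5, 0.4]
opening: 0.2
gripper_force: 0.0
```

Call:
send_rows --pt "-1 0 0.7 0" --pt "0 0 0 0"

```text
time: 9.35
tcp_pos: [585.4, -70.7, 54.6]
orientation: [0.305, 0.023, 0.952, -0.007]
contact_force: [-0.1, 0.4, 0.3]
opening: 0.1
gripper_force: 0.0
```

```bash
python3 -c "
from h import *
s=snapshot('top');cv2.imwrite('pics/t3.png',cv2.resize(s['image'][150:235,260:400],None,fx=5,fy=5,interpolation=cv2.INTER_CUBIC))"
```

```text
(no output)
```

View pics/t3.png

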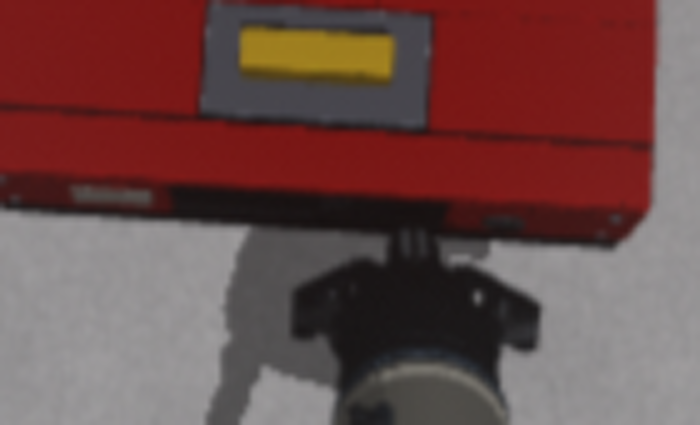

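The fingers are at the channel's right end (crop column 410, row 230), with no contact yet. I'll continue in small steps.

Call:
send_rows --pt "-1 0 0.7 0" --pt "0 0 0 0"

```text
time: 9.6
tcp_pos: [586.6, -70.7, 54.6]
orientation: [0.305, 0.023, 0.952, -0.007]
contact_force: [0.5, -0.5, -0.5]
opening: -0.1
gripper_force: 0.0
```

Call:
send_rows --pt "-1 0 0.7 0" --pt "0 0 0 0"

```text
time: 9.8
tcp_pos: [587.9, -70.8, 54.6]
orientation: [0.305, 0.023, 0.952, -0.007]
contact_force: [-0.5, -0.6, 0.3]
opening: -0.1
gripper_force: 0.0
```

Call:
send_rows --pt "-1 0 0.7 0" --pt "0 0 0 0"

```text
time: 10.0
tcp_pos: [589.1, -70.9, 54.6]
orientation: [0.305, 0.023, 0.952, -0.007]
contact_force: [-0.1, 0.0, -0.4]
opening: 0.2
gripper_force: 0.0
```

Call:
send_rows --pt "-0.8 0 0.6 0" --pt "0 0 0 0"

```text
time: 10.2
tcp_pos: [590.0, -70.9, 54.5]
orientation: [0.305, 0.023, 0.952, -0.007]
contact_force: [-0.7, -0.4, 0.5]
opening: -0.3
gripper_force: 0.0
```

Call:
send_rows --pt "-0.8 0 0.6 0" --pt "0 0 0 0"

```text
time: 10.4
tcp_pos: [591.0, -71.0, 54.5]
orientation: [0.305, 0.023, 0.952, -0.007]
contact_force: [0.4, -0.5, -0.3]
opening: 0.0
gripper_force: 0.0
```

Call:
send_rows --pt "-0.8 0 0.6 0" --pt "0 0 0 0"

```text
time: 10.6
tcp_pos: [592.0, -71.0, 54.5]
orientation: [0.305, 0.023, 0.952, -0.007]
contact_force: [1.1, 0.3, 0.4]
opening: 0.3
gripper_force: 0.0
```

Run:
```python
from h import *
import pickle
s=pickle.load(open('top0.pkl','rb'))
for z,l in((120,[(254,183.6),(390,191.6)]),(0,[(261,191),(383,199)]),(108,[(294,187.5),(349.4,190.5)]),(34,[(296,192),(349.4,196)])): print(z,ray(s,l,z).round(0).tolist())
c=pickle.load(open('scene0.pkl','rb'))
print('scene near top corners',ray(c,[(262,172),(382,212)],120).round(0).tolist())
p=observe()['tcp_pos'];print(proj(s,p),proj(s,[p+[-42,2,60]]))
```

```text
120 [[594.0, 163.0, 120.0], [576.0, -193.0, 120.0]]
0 [[598.0, 163.0, 0.0], [578.0, -194.0, 0.0]]
108 [[587.0, 59.0, 108.0], [580.0, -88.0, 108.0]]
34 [[590.0, 58.0, 34.0], [580.0, -94.0, 34.0]]
scene near top corners [[581.0, -181.0, 120.0], [598.0, 158.0, 120.0]]
[[341.81960563 190.19708869]] [[342.40750367 201.30467612]]
```

Call:
send_rows --pt "-0.8 0 0.6 0" --pt "0 0 0 0"

```text
time: 10.8
tcp_pos: [593.0, -71.1, 54.5]
orientation: [0.305, 0.023, 0.952, -0.007]
contact_force: [-0.0, 1.0, -0.6]
opening: -0.1
gripper_force: 0.0
```

Call:
send_rows --pt "-0.8 0 0.6 0" --pt "0 0 0 0"

```text
time: 11.0
tcp_pos: [594.0, -71.1, 54.4]
orientation: [0.305, 0.023, 0.952, -0.007]
contact_force: [-0.0, -0.5, 0.1]
opening: -0.4
gripper_force: 0.0
```

I'm past the floor depth without contact, so the fingertips must already be in the recess. I'll continue towards the key.

Call:
send_rows --pt "-0.8 0 0.6 0" --pt "0 0 0 0"

```text
time: 11.2
tcp_pos: [595.0, -71.1, 54.4]
orientation: [0.305, 0.023, 0.952, -0.007]
contact_force: [0.1, 0.3, -0.0]
opening: -0.2
gripper_force: 0.0
```

Call:
send_rows --pt "-0.8 0 0.6 0" --pt "0 0 0 0"

```text
time: 11.4
tcp_pos: [596.0, -71.2, 54.4]
orientation: [0.305, 0.023, 0.952, -0.007]
contact_force: [-1.2, -0.2, -0.7]
opening: -0.2
gripper_force: 0.0
```

Call:
send_rows --pt "-0.8 0 0.6 0" --pt "0 0 0 0"

```text
time: 11.6
tcp_pos: [597.0, -71.2, 54.4]
orientation: [0.305, 0.023, 0.952, -0.007]
contact_force: [-0.2, -0.3, 1.1]
opening: 0.2
gripper_force: 0.0
```

Call:
send_rows --pt "-0.8 0 0.6 0" --pt "0 0 0 0"

```text
time: 11.8
tcp_pos: [598.0, -71.3, 54.3]
orientation: [0.305, 0.023, 0.952, -0.007]
contact_force: [-0.5, 0.5, -0.6]
opening: -0.2
gripper_force: 0.0
```

Call:
send_rows --pt "-0.8 0 0.6 0" --pt "0 0 0 0"

```text
time: 12.0
tcp_pos: [599.0, -71.3, 54.3]
orientation: [0.305, 0.023, 0.952, -0.007]
contact_force: [-0.1, -0.2, -0.1]
opening: -0.2
gripper_force: 0.0
```

Call:
send_rows --pt "-0.8 0 0.6 0" --pt "0 0 0 0"

```text
time: 12.2
tcp_pos: [600.0, -71.4, 54.3]
orientation: [0.305, 0.023, 0.952, -0.007]
contact_force: [-0.0, 0.5, 0.8]
opening: 0.3
gripper_force: 0.0
```

Call:
send_rows --pt "-0.8 0 0.6 0" --pt "0 0 0 0"

```text
time: 12.4
tcp_pos: [601.0, -71.4, 54.3]
orientation: [0.305, 0.023, 0.952, -0.007]
contact_force: [0.0, -0.8, 0.2]
opening: 0.2
gripper_force: 0.0
```

Run:
```python
from h import *
a=[]
for n,(r,c) in {'top':(165,300),'scene':(130,250)}.items():
    s=snapshot(n);i=s['image'][r:r+60,c:c+90].astype(float)
    a.append(cv2.resize(np.clip(255*(i/255)**.45,0,255).astype(np.uint8),None,fx=6,fy=5 if 0 else 6,interpolation=cv2.INTER_CUBIC)[:290])
    p=observe()['tcp_pos'];m=rot(observe()['orientation'])
    print(n,(proj(s,[p,p-60*m[:,2]])-[c,r])*6)
cv2.imwrite('pics/t4.png',np.vstack(a))
```

```text
top [[251.82239485 132.50365803]
 [254.65101783 186.4538116 ]]
scene [[276.47442793 458.01530912]
 [312.48321018 328.62973916]]
```

View pics/t4.png

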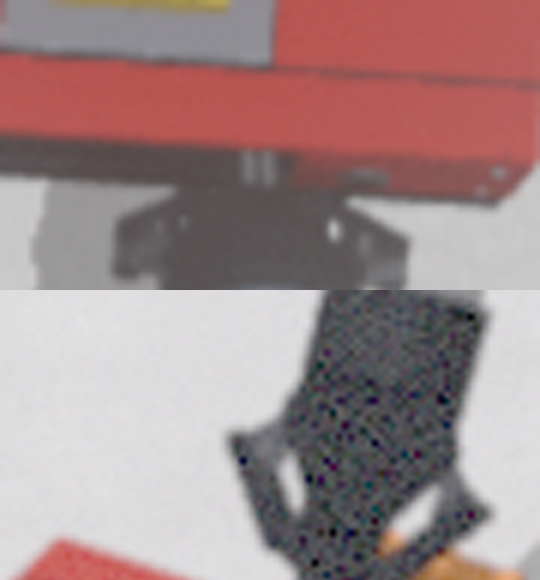

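The top view shows the light finger streaks (crop column 258) running under the lip at row 150, about 35 px left of the channel's right end. The tips are inside the recess, so I'll keep going gently.

Call:
send_rows --pt "-0.8 0 0.6 0" --pt "0 0 0 0"

```text
time: 12.7
tcp_pos: [602.0, -71.5, 54.3]
orientation: [0.305, 0.023, 0.952, -0.007]
contact_force: [-0.3, -0.6, 0.6]
opening: -0.0
gripper_force: 0.0
```

Call:
send_rows --pt "-0.8 0 0.6 0" --pt "0 0 0 0"

```text
time: 12.9
tcp_pos: [603.0, -71.5, 54.2]
orientation: [0.305, 0.023, 0.952, -0.007]
contact_force: [0.1, -0.7, 0.1]
opening: -0.3
gripper_force: 0.0
```

Call:
send_rows --pt "-0.8 0 0.6 0" --pt "0 0 0 0"

```text
time: 13.1
tcp_pos: [603.7, -71.6, 54.1]
orientation: [0.305, 0.023, 0.952, -0.007]
contact_force: [-4.1, -0.0, 2.3]
opening: -0.0
gripper_force: 1.8
```

Call:
send_rows --pt "-0.8 0 0.6 0" --pt "0 0 0 0"

```text
time: 13.3
tcp_pos: [603.9, -71.6, 54.0]
orientation: [0.304, 0.023, 0.952, -0.007]
contact_force: [-14.2, 0.5, 6.3]
opening: 0.1
gripper_force: 7.2
```

Contact at TCP x≈603.5 is stiff, about 10 N per mm, so this is the rigid channel floor and not the sprung key. I'll ease off and slide along the channel with light pressure.

Call:
send_rows --pt "0.7 2 -0.5 0" --pt "0 0 0 0"

```text
time: 13.5
tcp_pos: [603.9, -69.9, 54.0]
orientation: [0.305, 0.023, 0.952, -0.007]
contact_force: [-5.3, -1.1, 0.9]
opening: 0.0
gripper_force: 2.4
```

Call:
send_rows --pt "0 3 0 0" --pt "0 0 0 0"

```text
time: 13.7
tcp_pos: [604.0, -66.7, 53.7]
orientation: [0.305, 0.023, 0.952, -0.007]
contact_force: [-3.7, -1.8, 1.1]
opening: -0.1
gripper_force: 2.1
```

Call:
send_rows --pt "0 3 0 0" --pt "0 0 0 0"

```text
time: 13.9
tcp_pos: [604.2, -63.5, 53.8]
orientation: [0.305, 0.023, 0.952, -0.007]
contact_force: [-4.0, -1.9, 0.0]
opening: 0.1
gripper_force: 1.9
```

Call:
send_rows --pt "0 3 0 0" --pt "0 0 0 0"

```text
time: 14.1
tcp_pos: [604.5, -60.4, 53.9]
orientation: [0.305, 0.023, 0.952, -0.007]
contact_force: [-3.9, -2.8, 0.5]
opening: -0.2
gripper_force: 1.8
```

Run:
```python
from h import *
import pickle
s=pickle.load(open('top0.pkl','rb'))
z=np.array([.581,-.028,-.813]);x=np.array([-.812,.04,-.582])
p=np.array([546,-68.9,70.5])
for d in(0,8,13,20): print(d,((proj(s,[p-d*z,p-d*z-11*x])-[200,85])*3).round(0).tolist())
```

```text
0 [[424.0, 362.0], [425.0, 351.0]]
8 [[424.0, 366.0], [425.0, 355.0]]
13 [[425.0, 368.0], [425.0, 357.0]]
20 [[425.0, 372.0], [426.0, 361.0]]
```

It is the floor, since it follows the unit's slope. The seen fingertip is a bit short of the nominal TCP. I'll drop 7 mm for lip clearance and keep sliding.

Call:
send_rows --pt "2 1 2.9 0" --pt "2 1 2.9 0" --pt "0 0 0 0"

```text
time: 14.4
tcp_pos: [605.0, -58.7, 48.0]
orientation: [0.306, 0.023, 0.952, -0.007]
contact_force: [-8.1, -2.4, 4.4]
opening: 0.1
gripper_force: 4.2
```

Call:
send_rows --pt "0 4 0 0" --pt "0 0 0 0"

```text
time: 14.6
tcp_pos: [605.6, -54.0, 47.8]
orientation: [0.306, 0.023, 0.952, -0.007]
contact_force: [0.8, -0.8, 0.7]
opening: 0.1
gripper_force: 0.0
```

Call:
send_rows --pt "0 4 0 0" --pt "0 0 0 0"

```text
time: 14.8
tcp_pos: [605.5, -49.9, 47.3]
orientation: [0.305, 0.023, 0.952, -0.007]
contact_force: [0.2, 0.1, 0.2]
opening: -0.1
gripper_force: 0.0
```

Call:
send_rows --pt "0 4 0 0" --pt "0 0 0 0"

```text
time: 15.0
tcp_pos: [605.5, -46.1, 47.2]
orientation: [0.305, 0.023, 0.952, -0.007]
contact_force: [-0.5, -0.9, 0.8]
opening: -0.2
gripper_force: 0.0
```

Call:
send_rows --pt "0 4 0 0" --pt "0 0 0 0"

```text
time: 15.2
tcp_pos: [605.6, -42.2, 47.2]
orientation: [0.305, 0.023, 0.952, -0.007]
contact_force: [0.3, 1.3, 0.6]
opening: 0.2
gripper_force: 0.0
```

Contact vanished at y≈-56, so that is the recess edge. I'll centre at about y=-47 and press forward to check.

Call:
send_rows --pt "0 -5 0 0" --pt "0 0 0 0"

```text
time: 15.4
tcp_pos: [605.3, -48.1, 47.2]
orientation: [0.305, 0.023, 0.952, -0.007]
contact_force: [0.1, -0.1, 0.8]
opening: -0.2
gripper_force: 0.0
```

Call:
send_rows --pt "-0.8 0 0.6 0" --pt "0 0 0 0"

```text
time: 15.6
tcp_pos: [606.4, -47.9, 47.2]
orientation: [0.305, 0.023, 0.952, -0.007]
contact_force: [-0.1, 0.1, 0.3]
opening: 0.3
gripper_force: 0.0
```

Call:
send_rows --pt "-0.8 0 0.6 0" --pt "0 0 0 0"

```text
time: 15.8
tcp_pos: [607.4, -47.7, 47.1]
orientation: [0.305, 0.023, 0.952, -0.007]
contact_force: [-0.1, 0.1, -0.4]
opening: 0.0
gripper_force: 0.0
```

Call:
send_rows --pt "-0.8 0 0.6 0" --pt "0 0 0 0"

```text
time: 16.0
tcp_pos: [608.4, -47.7, 47.1]
orientation: [0.305, 0.023, 0.952, -0.007]
contact_force: [0.2, -0.7, 0.6]
opening: 0.1
gripper_force: 0.0
```

The tips are in the recess. I'll go forward to the key.

Call:
send_rows --pt "-1.6 0 1.2 0" --pt "-1.6 0 1.2 0" --pt "0 0 0 0"

```text
time: 16.3
tcp_pos: [612.6, -47.9, 47.1]
orientation: [0.305, 0.023, 0.952, -0.007]
contact_force: [0.5, 0.3, -0.0]
opening: -0.0
gripper_force: 0.0
```

Call:
send_rows --pt "-0.8 0 0.6 0" --pt "0 0 0 0"

```text
time: 16.5
tcp_pos: [613.4, -48.0, 46.9]
orientation: [0.305, 0.023, 0.952, -0.007]
contact_force: [0.3, 0.4, -0.2]
opening: 0.2
gripper_force: 0.0
```

Call:
send_rows --pt "-0.8 0 0.6 0" --pt "0 0 0 0"

```text
time: 16.7
tcp_pos: [614.3, -48.0, 46.9]
orientation: [0.305, 0.023, 0.952, -0.007]
contact_force: [0.0, 1.0, 0.3]
opening: 0.3
gripper_force: 0.1
```

Call:
send_rows --pt "-0.8 0 0.6 0" --pt "0 0 0 0"

```text
time: 16.9
tcp_pos: [614.9, -48.0, 46.4]
orientation: [0.305, 0.023, 0.952, -0.007]
contact_force: [-4.6, 0.2, 0.9]
opening: 0.3
gripper_force: 2.0
```

Call:
send_rows --pt "-0.8 0 0.6 0" --pt "0 0 0 0"

```text
time: 17.1
tcp_pos: [615.2, -48.0, 46.0]
orientation: [0.304, 0.023, 0.952, -0.007]
contact_force: [-11.9, -0.6, 3.1]
opening: -0.1
gripper_force: 5.0
```

Call:
send_rows --pt "-0.4 0 0.3 0" --pt "0 0 0 0"

```text
time: 17.3
tcp_pos: [615.4, -48.0, 45.7]
orientation: [0.303, 0.023, 0.953, -0.007]
contact_force: [-14.3, 0.4, 3.9]
opening: -0.2
gripper_force: 6.1
```

```bash
python3 st.py
```

```text
17.3 [-0.18  -0.418  2.073  0.1    0.877 -1.743] [615.4 -48.   45.7] x [-0.815  0.039 -0.578] y [0.048 0.999 0.001] z [ 0.578 -0.027 -0.816] tilt 35.3 F [-14.3   0.4   3.9]
```

Run:
```python
from h import *
o=observe();F=o['contact_force'];M=o['ft_torque'];print(F,M)
# contact point along the finger direction (xz-plane) for reference point = TCP
u=np.array([0.999,-.049,0]);v=np.array([.049,.999,0])
print('M about unit y',M@v,'equiv height if force at ref x (mm)',1000*(M@v)/(F@u))
```

```text
[-14.3433447    0.42722533   3.86299295] [-0.00299193  1.48138199 -0.0851851 ]
M about unit y 1.479754007602894 equiv height if force at ref x (mm) -103.11921041123672
```

Call:
send_rows --pt "1.6 0 -1.2 0" --pt "0 0 0 0"

```text
time: 17.5
tcp_pos: [614.7, -48.0, 46.7]
orientation: [0.305, 0.023, 0.952, -0.007]
contact_force: [-1.9, -0.2, -0.5]
opening: 0.1
gripper_force: 0.9
```

Run:
```python
from h import *
o=observe();F=o['contact_force'];M=o['ft_torque'];print(F,M)
```

```text
[-1.89527597 -0.2489525  -0.53998747] [-0.00196846  0.49748242 -0.01092756]
```

Call:
send_rows --pt "2 0 -1.4 0" --pt "-3.5 0 -4.9 0" --pt "0 0 0 0"

```text
time: 17.8
tcp_pos: [611.2, -47.8, 51.6]
orientation: [0.304, 0.023, 0.953, -0.007]
contact_force: [-5.7, 0.4, -2.2]
opening: -0.1
gripper_force: 3.0
```

Run:
```python
from h import *
o=observe();F=o['contact_force'];M=o['ft_torque'];print(F,M,o['tcp_pos'])
```

```text
[-5.67608848  0.4116899  -2.20967812] [0.07841188 1.19545323 0.04470782] [611.19961396 -47.77024853  51.58850224]
```

Call:
send_rows --pt "-1.6 0 1.2 0" --pt "0 0 0 0"

```text
time: 18.0
tcp_pos: [612.1, -47.8, 50.3]
orientation: [0.302, 0.023, 0.953, -0.007]
contact_force: [-13.6, 0.5, -0.6]
opening: 0.1
gripper_force: 5.7
```

Call:
send_rows --pt "-0.8 0 0.6 0" --pt "0 0 0 0"

```text
time: 18.2
tcp_pos: [612.6, -47.8, 49.7]
orientation: [0.301, 0.023, 0.953, -0.007]
contact_force: [-16.4, 0.9, 0.4]
opening: 0.2
gripper_force: 6.8
```

Call:
send_rows --pt "-0.6 0 0.4 0" --pt "0 0 0 0"

```text
time: 18.4
tcp_pos: [612.9, -47.7, 49.2]
orientation: [0.301, 0.023, 0.953, -0.007]
contact_force: [-17.8, 0.0, 0.8]
opening: 0.1
gripper_force: 7.6
```

Run:
```python
from h import *
o=observe();F=o['contact_force'];M=o['ft_torque'];print(F,M,o['tcp_pos'])
```

```text
[-17.78533526   0.0436858    0.83334807] [ 0.09042743  2.40056994 -0.05193482] [612.85133346 -47.71956011  49.19298668]
```

Raising the tool brought contact earlier, so the finger fronts are hitting the lip, not the key. I need the true fingertip geometry, so I'll back out and look at the fingers in free space.

Call:
send_rows --pt "20 0 -14 0" --pt "20 0 -14 0" --pt "20 0 -14 0" --pt "-29 0 -40 0" --pt "-29 0 -40 0"

```text
time: 18.9
tcp_pos: [541.4, -44.3, 147.3]
orientation: [0.303, 0.023, 0.953, -0.007]
contact_force: [2.0, -0.4, 2.7]
opening: 0.3
gripper_force: 0.0
```

Call:
send_rows --pt "-29 0 -40 0" --pt "-29 0 -40 0" --pt "0 0 0 0"

```text
time: 19.2
tcp_pos: [547.1, -45.2, 262.9]
orientation: [0.314, 0.023, 0.949, -0.008]
contact_force: [-0.4, -0.1, 0.6]
opening: 0.1
gripper_force: 0.0
```

```bash
cat > look.py <<'E'
from h import *
import sys
o=observe();p=o['tcp_pos'];m=rot(o['orientation']);a=[]
k=float(sys.argv[2]) if len(sys.argv)>2 else 0
for n in('top','scene'):
    s=snapshot(n);q=proj(s,[p,p-19*m[:,2],p-73*m[:,2]]);c=np.clip((q[1]-[40,30]).astype(int),0,[560,340])
    i=s['image'][c[1]:c[1]+60,c[0]:c[0]+80].astype(float)
    g=cv2.resize(np.clip(255*(i/255)**.5,0,255).astype(np.uint8),None,fx=5 if k==0 else k,fy=5 if k==0 else k,interpolation=cv2.INTER_CUBIC);f=g.shape[1]/80
    for (u,v),col in zip((q-c)*f,((0,255,0),(0,255,255),(255,0,255))): cv2.drawMarker(g,(int(u),int(v)),col,cv2.MARKER_CROSS,10,1)
    print(n,'crop origin',c,((q-c)*f).round().tolist(),'px/mm',(s['mtx'][0,0]/((p-s['xyz'])@rot(s['orientation'])[:,2])*f).round(2));a.append(g)
cv2.imwrite('pics/%s.png'%sys.argv[1],np.hstack(a))
E
python3 st.py;python3 look.py l1
```

```text
19.2 [-0.21  -0.674  1.863  0.098  1.322 -1.726] [547.1 -45.2 262.9] x [-0.802  0.038 -0.596] y [ 0.048  0.999 -0.002] z [ 0.595 -0.03  -0.803] tilt 36.6 F [-0.4 -0.1  0.6]
top crop origin [295 164] [[204.0, 135.0], [204.0, 153.0], [204.0, 210.0]] px/mm 2.24
scene crop origin [276  93] [[190.0, 193.0], [201.0, 154.0], [233.0, 44.0]] px/mm 2.07
```

View pics/l1.png

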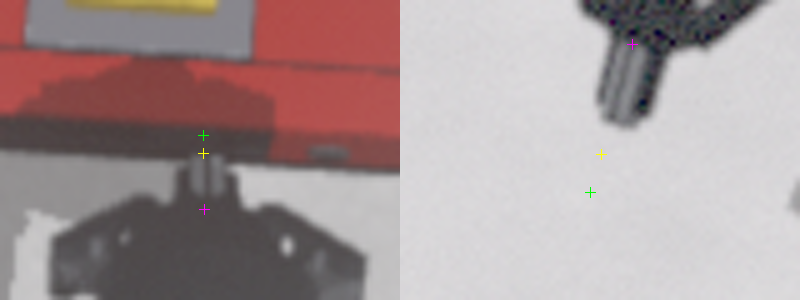

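The real fingertips show at crop (207,158) in the top view and (222,125) in the scene view. That is short of the reported TCP (green cross), so I'll triangulate the offset.

```bash
cat >> h.py <<'E'
def tri(obs):
    A=np.zeros((3,3));b=np.zeros(3);L=[]
    for s,px in obs:
        c=np.array(s['xyz']);d=ray(s,px,0)[0]-c;d/=np.linalg.norm(d);P=np.eye(3)-np.outer(d,d);A+=P;b+=P@c;L.append((c,P))
    x=np.linalg.solve(A,b);return x,[np.linalg.norm(P@(x-c)).round(1) for c,P in L]
E
python3 - <<'E'
from h import *
import pickle
t=pickle.load(open('top0.pkl','rb'));s=pickle.load(open('scene0.pkl','rb'))
o=observe();m=rot(o['orientation'])
for a,b in(((336.4,195.6),(320.4,118)),((336.4,194.5),(321.5,118.5))):
    x,r=tri([(t,a),(s,b)]);print(x.round(1),r,'tool offset',(m.T@(x-o['tcp_pos'])).round(1))
# sanity: yellow grip centre
x,r=tri([(t,(322.95,159.3)),(s,(306.6,198.7))]);print('grip top',x.round(1),r)
E
```

```text
[529.6 -41.4 292.4] [np.float64(4.2), np.float64(4.2)] tool offset [-10.    2.8 -40.8]
[531.3 -39.7 292.6] [np.float64(6.0), np.float64(6.0)] tool offset [-11.5   4.6 -40.1]
grip top [654.6 -16.2 143.9] [np.float64(0.7), np.float64(0.7)]
```

Everything now fits: the real fingertips sit about 36 mm short of the reported TCP along the tool axis. The earlier floor and lip contacts then put the near face at x≈585, as the cameras say. I'll go back in lower, with TCP z≈28 (real tips at about 63).

Call:
send_rows --pt "26 0 36 0" --pt "26 0 36 0" --pt "26 0 36 0" --pt "26 0 36 0" --pt "0 0 0 0"

```text
time: 19.8
tcp_pos: [537.5, -43.4, 58.8]
orientation: [0.297, 0.023, 0.955, -0.006]
contact_force: [-1.3, -0.3, -1.7]
opening: -0.1
gripper_force: 0.0
```

Call:
send_rows --pt "14 0 20 0" --pt "12 0 17 0" --pt "0 0 0 0"

```text
time: 20.1
tcp_pos: [542.9, -44.4, 25.4]
orientation: [0.304, 0.023, 0.952, -0.007]
contact_force: [-0.6, -0.0, -1.2]
opening: 0.1
gripper_force: 0.0
```

```bash
python3 st.py 604 -47.5 28
```

```text
20.1 [-0.21  -0.668  2.273  0.118  0.929 -1.773] [542.9 -44.4  25.4] x [-0.815  0.04  -0.579] y [0.048 0.999 0.001] z [ 0.578 -0.027 -0.815] tilt 35.4 F [-0.6 -0.  -1.2]
delta tool [-51.4  -0.2  33.3] dist 61.2
```

Call:
send_rows --pt "-17 0 11 0" --pt "-17 0 11 0" --pt "-17 0 11 0" --pt "0 0 0 0"

```text
time: 20.5
tcp_pos: [607.4, -47.9, 33.7]
orientation: [0.307, 0.023, 0.951, -0.007]
contact_force: [-0.7, 0.6, 0.4]
opening: -0.1
gripper_force: 0.0
```

Call:
send_rows --pt "-3.2 0 2.3 0" --pt "-3.2 0 2.3 0" --pt "0 0 0 0"

```text
time: 20.8
tcp_pos: [612.5, -48.0, 30.5]
orientation: [0.306, 0.023, 0.952, -0.007]
contact_force: [-0.8, 0.7, -0.5]
opening: -0.3
gripper_force: 0.0
```

Call:
send_rows --pt "-1.6 0 1.1 0" --pt "0 0 0 0"

```text
time: 21.0
tcp_pos: [614.2, -48.0, 30.0]
orientation: [0.305, 0.023, 0.952, -0.007]
contact_force: [-0.7, -0.2, 0.1]
opening: 0.1
gripper_force: 0.0
```

Call:
send_rows --pt "-0.8 0 0.6 0" --pt "0 0 0 0"

```text
time: 21.2
tcp_pos: [615.0, -48.0, 29.7]
orientation: [0.305, 0.023, 0.952, -0.007]
contact_force: [-3.0, -0.4, 2.2]
opening: -0.0
gripper_force: 1.4
```

Call:
send_rows --pt "-0.8 0 0.6 0" --pt "0 0 0 0"

```text
time: 21.4
tcp_pos: [615.9, -48.1, 29.6]
orientation: [0.305, 0.023, 0.952, -0.007]
contact_force: [-5.9, 0.4, 2.7]
opening: -0.2
gripper_force: 2.7
```

The key gives under 3–6 N. I'll press on, about 6 mm more.

Call:
send_rows --pt "-1.6 0 1.1 0" --pt "0 0 0 0"

```text
time: 21.6
tcp_pos: [617.8, -48.2, 29.6]
orientation: [0.305, 0.023, 0.952, -0.007]
contact_force: [-5.7, 0.6, 2.7]
opening: -0.3
gripper_force: 2.9
```

Call:
send_rows --pt "-1.6 0 1.1 0" --pt "0 0 0 0"

```text
time: 21.8
tcp_pos: [619.9, -48.3, 29.7]
orientation: [0.305, 0.023, 0.952, -0.007]
contact_force: [-3.1, -0.2, 1.2]
opening: 0.2
gripper_force: 1.4
```

Call:
send_rows --pt "-1.2 0 0.8 0" --pt "0 0 0 0"

```text
time: 22.0
tcp_pos: [621.3, -48.4, 29.6]
orientation: [0.305, 0.023, 0.952, -0.007]
contact_force: [-7.0, -0.8, 3.3]
opening: -0.0
gripper_force: 2.8
```

Call:
send_rows --pt "-0.6 0 0.4 0" --pt "0 0 0 0"

```text
time: 22.2
tcp_pos: [621.9, -48.4, 29.6]
orientation: [0.305, 0.023, 0.952, -0.007]
contact_force: [-5.7, 0.5, 3.2]
opening: -0.1
gripper_force: 3.0
```

```bash
cat > bat.py <<'E'
from h import *
for n in('top','scene'):
    s=snapshot(n);hsv=cv2.cvtColor(s['image'],cv2.COLOR_BGR2HSV)
    y=cv2.inRange(hsv,(18,120,110),(34,255,255));q=proj(s,[654,-16,144])[0].astype(int)
    mk=np.zeros_like(y);cv2.circle(mk,tuple(int(v) for v in q),28,255,-1);M=cv2.moments(y&mk,True);print(n,M['m00'],M['m10']/M['m00'],M['m01']/M['m00'])
E
python3 bat.py
```

```text
top 263.0 322.7908745247148 158.63498098859316
scene 214.0 307.0233644859813 194.7710280373832
```

The scene-view row of the grip rose from 198.7 to 194.8, so the battery has sprung up. I'll back out and try untilting the tool at the inner reach limit.

Call:
send_rows --pt "8 0 -6 0" --pt "18 0 -13 0" --pt "22 0 -15 0" --pt "20 0 -15 0" --pt "-23 0 -32 0"

```text
time: 22.8
tcp_pos: [530.0, -42.8, 54.6]
orientation: [0.295, 0.024, 0.955, -0.005]
contact_force: [0.3, -0.2, -1.5]
opening: 0.3
gripper_force: 0.0
```

Call:
send_rows --pt "-23 0 -32 0" --pt "-23 0 -32 0" --pt "-23 0 -32 0" --pt "-23 0 -32 0" --pt "-23 0 -32 0"

```text
time: 23.3
tcp_pos: [539.2, -44.5, 268.6]
orientation: [0.306, 0.023, 0.952, -0.007]
contact_force: [0.8, 0.2, -0.1]
opening: 0.0
gripper_force: 0.0
```

Call:
send_rows --pt "32 0 -23 0" --pt "32 0 -23 0" --pt "32 0 -23 0" --pt "32 0 -23 0" --pt "32 0 -23 0" --hand 85

```text
time: 23.8
tcp_pos: [428.5, -48.6, 304.6]
orientation: [0.264, 0.022, 0.964, -0.002]
contact_force: [0.2, 0.7, -0.2]
opening: 72.2
gripper_force: 0.0
```

Call:
send_rows --pt "32 0 -23 0" --pt "32 0 -23 0" --pt "32 0 -23 0" --pt "0 0 0 0"

```text
time: 24.2
tcp_pos: [372.8, -59.7, 354.4]
orientation: [0.235, 0.021, 0.972, 0.003]
contact_force: [0.9, -0.9, 0.9]
opening: 84.9
gripper_force: 0.0
```

```bash
python3 st.py
```

```text
24.2 [-0.447 -0.856  1.719  0.202  1.84  -1.877] [372.8 -59.7 354.4] x [-0.889  0.042 -0.456] y [0.04  0.999 0.016] z [ 0.456 -0.004 -0.89 ] tilt 27.1 F [ 0.9 -0.9  0.9]
```

It works: the tilt is down to 27°. I'll keep pulling inward.

Call:
send_rows --pt "40 3 -10 0" --pt "40 3 -10 0" --pt "40 3 -10 0" --pt "40 3 -10 0" --pt "40 3 -10 0"

```text
time: 24.7
tcp_pos: [270.4, -84.3, 391.7]
orientation: [0.176, 0.015, 0.984, 0.025]
contact_force: [0.5, -0.9, -0.3]
opening: 85.0
gripper_force: 0.0
```

```bash
python3 st.py
```

```text
24.7 [-0.827 -0.855  1.6    0.349  2.155 -2.138] [270.4 -84.3 391.7] x [-0.938  0.039 -0.345] y [0.021 0.998 0.055] z [ 0.346  0.045 -0.937] tilt 20.4 F [ 0.5 -0.9 -0.3]
```

Call:
send_rows --pt "-32 33 14 0" --pt "-32 33 14 0" --pt "0 0 0 0.145" --pt "0 0 0 0.145" --pt "0 0 0 0.145"

```text
time: 25.2
tcp_pos: [321.7, -40.8, 390.6]
orientation: [0.165, 0.231, 0.957, 0.063]
contact_force: [-0.1, -0.7, 0.7]
opening: 85.2
gripper_force: 0.0
```

Call:
send_rows --pt "0 0 0 0.145" --pt "0 0 0 0.145" --pt "0 0 0 0.145" --pt "0 0 0 0.145" --pt "0 0 0 0.145"

```text
time: 25.7
tcp_pos: [321.5, -41.3, 390.8]
orientation: [0.132, 0.556, 0.813, 0.117]
contact_force: [0.7, -0.1, 0.5]
opening: 85.2
gripper_force: 0.0
```

Call:
send_rows --pt "0 0 0 0.145" --pt "0 0 0 0.145" --pt "0 0 0 0.12" --pt "0 0 0 0"

```text
time: 26.1
tcp_pos: [321.4, -41.3, 390.8]
orientation: [0.106, 0.708, 0.684, 0.141]
contact_force: [-0.5, -0.3, -1.1]
opening: 84.7
gripper_force: 0.0
```

```bash
python3 st.py 250 0 400
```

```text
26.1 [-0.465 -0.794  1.577  0.22   2.051 -0.299] [321.4 -41.3 390.8] x [0.024 0.998 0.055] y [ 0.939 -0.042  0.342] z [ 0.344  0.044 -0.938] tilt 20.3 F [-0.5 -0.3 -1.1]
delta tool [ 40.  -65.6 -31.4] dist 83.0
```

Call:
send_rows --pt "40 -2 2 0" --pt "40 -2 2 0" --pt "-6 -42 -15 0" --pt "-6 -42 -15 0" --pt "-6 -42 -15 0"

```text
time: 26.6
tcp_pos: [236.0, 18.5, 436.5]
orientation: [0.086, 0.707, 0.692, 0.118]
contact_force: [0.8, -0.7, 0.8]
opening: 85.1
gripper_force: 0.0
```

Call:
send_rows --pt "-6 -42 -15 0" --pt "-6 -42 -15 0" --pt "0 0 0 0"

```text
time: 26.9
tcp_pos: [179.8, 3.0, 476.5]
orientation: [0.077, 0.715, 0.687, 0.107]
contact_force: [0.6, -0.4, -0.4]
opening: 85.2
gripper_force: 0.0
```

```bash
python3 st.py
```

```text
26.9 [-0.556 -0.856  1.365  0.255  2.412 -0.308] [179.8   3.  476.5] x [0.033 0.998 0.047] y [ 0.965 -0.044  0.257] z [ 0.259  0.037 -0.965] tilt 15.2 F [ 0.6 -0.4 -0.4]
```

Call:
send_rows --pt "-2 -20 38 0" --pt "-2 -20 38 0" --pt "-2 -20 38 0" --pt "-2 -20 38 0"

```text
time: 27.3
tcp_pos: [220.8, -5.8, 388.0]
orientation: [0.039, 0.713, 0.696, 0.077]
contact_force: [0.4, -0.2, 0.9]
opening: 84.8
gripper_force: 0.0
```

```bash
python3 st.py
```

```text
27.3 [-0.371 -0.855  1.568  0.143  2.289 -0.246] [220.8  -5.8 388. ] x [0.019 0.998 0.055] y [ 0.986 -0.028  0.162] z [ 0.163  0.052 -0.985] tilt 9.9 F [ 0.4 -0.2  0.9]
```

Call:
send_rows --pt "0 -20 38 0" --pt "0 -20 38 0" --pt "0 -20 38 0" --pt "0 -20 38 0"

```text
time: 27.7
tcp_pos: [250.4, -8.4, 285.7]
orientation: [0.004, 0.713, 0.699, 0.048]
contact_force: [-0.1, -0.4, 0.3]
opening: 85.1
gripper_force: 0.0
```

```bash
python3 st.py
```

```text
27.7 [-0.293 -0.855  1.776  0.097  2.165 -0.217] [250.4  -8.4 285.7] x [0.018 0.998 0.063] y [ 0.997 -0.022  0.073] z [ 0.074  0.062 -0.995] tilt 5.5 F [-0.1 -0.4  0.3]
```

Call:
send_rows --pt "0 -20 36 0" --pt "0 -20 36 0" --pt "0 -20 36 0" --pt "0 0 0 0"

```text
time: 28.1
tcp_pos: [260.0, -9.0, 199.4]
orientation: [-0.023, 0.713, 0.7, 0.027]
contact_force: [0.2, 0.5, 0.0]
opening: 84.8
gripper_force: 0.0
```

```bash
python3 st.py 560 0 330
```

```text
28.1 [-0.268 -0.854  1.939  0.079  2.069 -0.212] [260.   -9.  199.4] x [0.018 0.997 0.071] y [ 1.    -0.019  0.004] z [ 0.005  0.071 -0.997] tilt 4.1 F [0.2 0.5 0. ]
delta tool [  23.7  300.2 -128.1] dist 327.3
```

Call:
send_rows --pt "3 0 -40 0.03" --pt "3 0 -40 0" --pt "0 45 0 0" --pt "0 45 0 0" --pt "0 45 0 0"

```text
time: 28.6
tcp_pos: [397.0, -16.1, 287.8]
orientation: [-0.019, 0.724, 0.689, 0.03]
contact_force: [-0.9, 0.1, 0.0]
opening: 85.1
gripper_force: 0.0
```

Call:
send_rows --pt "0 45 0 0" --pt "0 45 0 0" --pt "0 45 0 0" --pt "0 45 0 0" --pt "0 45 0 0"

```text
time: 29.1
tcp_pos: [621.7, -27.4, 288.9]
orientation: [-0.02, 0.724, 0.689, 0.029]
contact_force: [-0.6, -0.9, 0.8]
opening: 84.8
gripper_force: 0.0
```

Call:
send_rows --pt "0 30 0 0" --pt "0 0 40 0" --pt "0 0 0 0"

```text
time: 29.4
tcp_pos: [648.9, -25.9, 239.4]
orientation: [-0.026, 0.724, 0.689, 0.024]
contact_force: [-0.4, -0.4, -1.6]
opening: 85.0
gripper_force: 0.0
```

```bash
python3 st.py 654 -16 230; python3 look.py l2
```

```text
29.4 [-0.133  0.25   0.973  0.075  1.927 -0.057] [648.9 -25.9 239.4] x [0.051 0.996 0.07 ] y [ 0.999 -0.05  -0.005] z [-0.001  0.071 -0.998] tilt 4.0 F [-0.4 -0.4 -1.6]
delta tool [ 9.5  4.7 10.1] dist 14.6
top crop origin [287 117] [[201.0, 167.0], [205.0, 154.0], [217.0, 116.0]] px/mm 2.13
scene crop origin [262 127] [[207.0, 185.0], [204.0, 150.0], [195.0, 46.0]] px/mm 2.21
```

View pics/l2.png

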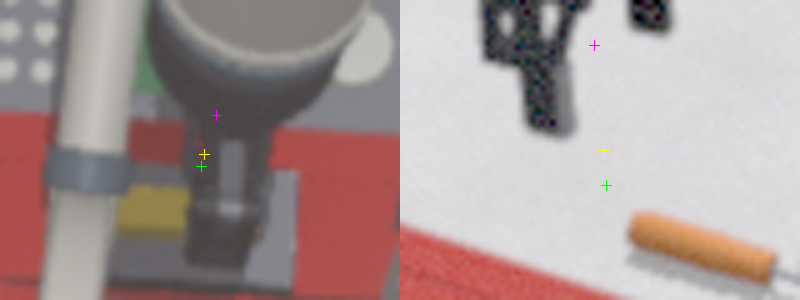

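The scene view shows the two open fingertips at crop (550,130) and (648,28). The top view shows the near finger down to (215,265). All are above the reported TCP, so I'll quantify that.

Run:
```python
from h import *
import pickle
t=pickle.load(open('top0.pkl','rb'));s=pickle.load(open('scene0.pkl','rb'))
o=observe();m=rot(o['orientation']);p=o['tcp_pos']
for d in(35,45,55):
    for k in(-50,50):
        q=p-d*m[:,2]+k*m[:,1];print(d,k,'top',((proj(t,q)[0]-[287,117])*5).round(),'scene',((proj(s,q)[0]-[262,127])*5+[400,0]).round())
def solve(sc):  # tip on tool plane y=k: intersect scene ray
    px=np.array([262+(sc[0]-400)/5,127+sc[1]/5]);c=np.array(s['xyz']);d=ray(s,px,0)[0]-c
    for k in(-50,-42,42,50):
        n=m[:,1];l=(n@(p+k*n-c))/(n@d);print(sc,k,(m.T@(c+l*d-p)).round(1))
solve((550,130));solve((648,28))
```

```text
35 -50 top [204. 246.] scene [652.  50.]
35 50 top [216.  32.] scene [544. 162.]
45 -50 top [206. 240.] scene [651.  30.]
45 50 top [219.  23.] scene [542. 142.]
55 -50 top [208. 234.] scene [650.  11.]
55 50 top [221.  15.] scene [540. 122.]
(550, 130) -50 [-58.9 -50.   23. ]
(550, 130) -42 [-53.8 -42.   17. ]
(550, 130) 42 [ -0.4  42.  -46. ]
(550, 130) 50 [  4.7  50.  -52. ]
(648, 28) -50 [ -1.3 -50.  -45.9]
(648, 28) -42 [  3.1 -42.  -51.2]
(648, 28) 42 [  49.8   42.  -106.2]
(648, 28) 50 [  54.2   50.  -111.4]
```

The open fingers are centred, with their tips about 49 mm above the reported TCP (36 plus the 13 mm swing). I'll go down over the ridge to TCP z≈101.

Call:
send_rows --pt "3 5 30 0" --pt "0 0 40 0" --pt "0 0 30 0" --pt "0 0 20 0" --pt "0 0 0 0"

```text
time: 30.0
tcp_pos: [655.7, -16.3, 129.7]
orientation: [-0.021, 0.725, 0.688, 0.028]
contact_force: [0.1, -0.1, -0.2]
opening: 84.9
gripper_force: 0.0
```

```bash
python3 st.py 654 -13 101
```

```text
30.0 [-0.117  0.229  1.192  0.071  1.715 -0.055] [655.7 -16.3 129.7] x [0.052 0.996 0.07 ] y [ 0.999 -0.052  0.009] z [ 0.013  0.069 -0.998] tilt 4.0 F [ 0.1 -0.1 -0.2]
delta tool [ 1.2 -2.1 28.9] dist 29.0
```

Call:
send_rows --pt "1 -2 14 0" --pt "0 0 14 0" --pt "0 0 0 0" --pt "0 0 0 0"

```text
time: 30.4
tcp_pos: [654.8, -13.7, 101.6]
orientation: [-0.021, 0.725, 0.688, 0.028]
contact_force: [-0.7, 0.2, 0.2]
opening: 85.0
gripper_force: 0.0
```

Call:
send_rows --pt "0 0 0 0" --pt "0 0 0 0" --pt "0 0 0 0" --pt "0 0 0 0" --pt "0 0 0 0" --hand 15 --squeeze 45

```text
time: 30.9
tcp_pos: [654.8, -13.8, 101.7]
orientation: [-0.021, 0.725, 0.688, 0.029]
contact_force: [-0.3, 0.5, 3.1]
opening: 21.0
gripper_force: 48.7
```

Call:
send_rows --pt "0 0 0 0" --pt "0 0 0 0"

```text
time: 31.1
tcp_pos: [654.8, -13.8, 101.8]
orientation: [-0.021, 0.725, 0.688, 0.029]
contact_force: [-1.5, -0.4, 2.6]
opening: 21.2
gripper_force: 48.7
```

```bash
python3 st.py; python3 bat.py
```

```text
31.1 [-0.114  0.23   1.241  0.07   1.665 -0.054] [654.8 -13.8 101.8] x [0.053 0.996 0.07 ] y [ 0.999 -0.053  0.009] z [ 0.013  0.069 -0.998] tilt 4.0 F [-1.5 -0.4  2.6]
top 48.0 313.125 157.0
scene 91.0 315.42857142857144 197.52747252747253
```

The ridge is gripped at 21 mm. I'll lift straight up.

Call:
send_rows --pt "0.3 0 -4 0" --pt "0.3 0 -4 0" --pt "0.3 0.1 -4 0" --pt "0 0 0 0"

```text
time: 31.6
tcp_pos: [655.0, -13.7, 113.7]
orientation: [-0.02, 0.725, 0.688, 0.029]
contact_force: [0.2, -0.1, -4.8]
opening: 21.2
gripper_force: 47.7
```

Call:
send_rows --pt "0.6 0.1 -8 0" --pt "0.6 0.1 -8 0" --pt "0.6 0.1 -8 0" --pt "0.6 0.1 -8 0"

```text
time: 32.0
tcp_pos: [655.2, -13.6, 146.8]
orientation: [-0.02, 0.725, 0.688, 0.029]
contact_force: [0.5, 0.7, -4.2]
opening: 21.2
gripper_force: 47.5
```

Call:
send_rows --pt "1 0.1 -14 0" --pt "2 0.2 -25 0" --pt "2 0.2 -30 0" --pt "2 0.2 -30 0" --pt "0 0 0 0"

```text
time: 32.5
tcp_pos: [656.2, -13.6, 252.2]
orientation: [-0.016, 0.725, 0.688, 0.032]
contact_force: [-0.2, 0.3, -4.1]
opening: 21.1
gripper_force: 47.8
```

```bash
python3 st.py; python3 bat.py; python3 look.py l3
```

```text
32.5 [-0.113  0.249  0.952  0.075  1.923 -0.034] [656.2 -13.6 252.2] x [0.052 0.996 0.069] y [ 0.998 -0.053  0.02 ] z [ 0.024  0.068 -0.997] tilt 4.1 F [-0.2  0.3 -4.1]
top 119.0 317.5378151260504 139.15126050420167
top crop origin [282 114] [[200.0, 165.0], [203.0, 153.0], [213.0, 115.0]] px/mm 2.14
scene crop origin [266 127] [[206.0, 189.0], [204.0, 153.0], [196.0, 46.0]] px/mm 2.24Traceback (most recent call last):
  File "bat.py", line 5, in <module>
    mk=np.zeros_like(y);cv2.circle(mk,tuple(int(v) for v in q),28,255,-1);M=cv2.moments(y&mk,True);print(n,M['m00'],M['m10']/M['m00'],M['m01']/M['m00'])
                                                                                                                    ~~~~~~~~^~~~~~~~~
ZeroDivisionError: float division by zero
```

View pics/l3.png

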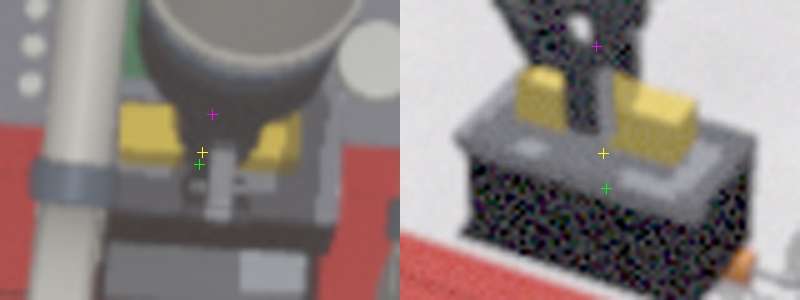

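The battery is out of the bay, upright, and held by the middle of its yellow ridge. I'll carry it over to the tray, aiming for TCP (476,369), then turn it to the tray's yaw.

Call:
send_rows --pt "15 -8 1 0" --pt "25 -13 1 0" --pt "31 -17 2 0" --pt "31 -17 2 0" --pt "31 -17 2 0"

```text
time: 33.2
tcp_pos: [588.2, 125.1, 243.3]
orientation: [-0.022, 0.725, 0.688, 0.027]
contact_force: [0.2, 0.0, -4.7]
opening: 21.1
gripper_force: 47.6
```

Call:
send_rows --pt "31 -17 2 0" --pt "31 -17 2 0" --pt "31 -17 2 0" --pt "31 -17 2 0" --pt "31 -17 2 0"

```text
time: 33.7
tcp_pos: [511.3, 284.6, 243.5]
orientation: [-0.021, 0.725, 0.688, 0.027]
contact_force: [0.2, 0.7, -5.1]
opening: 20.8
gripper_force: 47.6
```

Call:
send_rows --pt "31 -17 2 0" --pt "25 -13 1 0.09" --pt "15 -6 1 0.09" --pt "0 0 0 0"

```text
time: 34.1
tcp_pos: [480.2, 358.7, 244.0]
orientation: [-0.024, 0.783, 0.621, 0.025]
contact_force: [0.5, -0.2, -5.1]
opening: 20.6
gripper_force: 47.6
```

```bash
python3 st.py 476 369 120
```

```text
34.1 [0.551 0.057 1.179 0.056 1.862 0.799] [480.2 358.7 244. ] x [0.228 0.971 0.069] y [ 0.974 -0.228 -0.007] z [ 0.009  0.068 -0.998] tilt 4.0 F [ 0.5 -0.2 -5.1]
delta tool [  0.5  -5.6 124.3] dist 124.5
```

Call:
send_rows --pt "0 -3 25 0" --pt "0 -3 35 0" --pt "0 0 35 0" --pt "0 0 25 0" --pt "0 0 0 0"

```text
time: 34.6
tcp_pos: [475.4, 363.8, 119.4]
orientation: [-0.024, 0.784, 0.62, 0.021]
contact_force: [0.2, 0.5, -5.5]
opening: 21.1
gripper_force: 47.5
```

```bash
python3 st.py 476 369 40; python3 look.py l4
```

```text
34.6 [0.564 0.044 1.412 0.051 1.649 0.801] [475.4 363.8 119.4] x [0.23  0.971 0.062] y [ 0.973 -0.23  -0.011] z [ 0.003  0.063 -0.998] tilt 3.6 F [ 0.2  0.5 -5.5]
delta tool [ 0.2  0.3 79.6] dist 79.6
top crop origin [131 197] [[216.0, 154.0], [205.0, 150.0], [169.0, 139.0]] px/mm 1.94
scene crop origin [438 169] [[194.0, 180.0], [202.0, 151.0], [225.0, 62.0]] px/mm 2.03
```

View pics/l4.png

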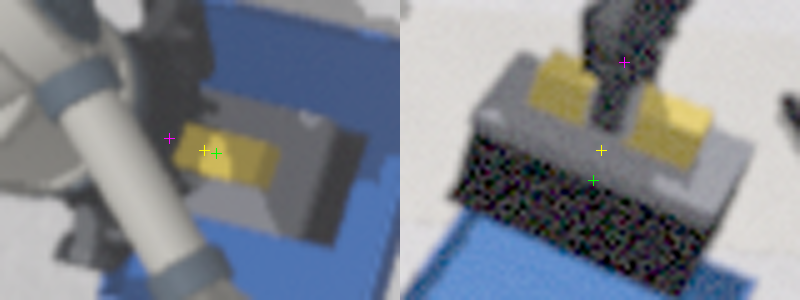

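The battery is aligned over the tray in both views. I'll lower it slowly.

Call:
send_rows --pt "0 0 20 0" --pt "0 0 20 0" --pt "0 0 18 0" --pt "0 0 14 0" --pt "0 0 0 0"

```text
time: 35.2
tcp_pos: [478.8, 370.6, 53.6]
orientation: [-0.023, 0.784, 0.62, 0.026]
contact_force: [-0.6, 0.7, -5.0]
opening: 21.3
gripper_force: 47.5
```

Call:
send_rows --pt "0 0 3 0" --pt "0 0 3 0" --pt "0 0 0 0"

```text
time: 35.5
tcp_pos: [479.7, 371.7, 49.3]
orientation: [-0.023, 0.784, 0.62, 0.027]
contact_force: [-0.1, 0.1, -5.5]
opening: 20.8
gripper_force: 47.6
```

Call:
send_rows --pt "0 0 2 0" --pt "0 0 2 0" --pt "0 0 0 0"

```text
time: 35.8
tcp_pos: [479.2, 371.7, 44.3]
orientation: [-0.023, 0.784, 0.62, 0.026]
contact_force: [0.5, -0.1, -5.2]
opening: 20.9
gripper_force: 47.6
```

Call:
send_rows --pt "0 0 1.5 0" --pt "0 0 0 0"

```text
time: 36.0
tcp_pos: [479.3, 371.8, 42.8]
orientation: [-0.023, 0.784, 0.62, 0.026]
contact_force: [0.0, 0.6, -5.2]
opening: 21.1
gripper_force: 47.6
```

Call:
send_rows --pt "-1.5 -1.5 2 0" --pt "-0.5 0 2 0" --pt "0 0 0 0"

```text
time: 36.3
tcp_pos: [477.2, 370.3, 38.4]
orientation: [-0.023, 0.784, 0.62, 0.026]
contact_force: [0.3, -0.2, -5.0]
opening: 20.9
gripper_force: 47.6
```

Call:
send_rows --pt "0 0 2 0" --pt "0 0 0 0"

```text
time: 36.5
tcp_pos: [477.4, 370.6, 36.6]
orientation: [-0.023, 0.784, 0.62, 0.026]
contact_force: [-0.9, -0.5, -6.2]
opening: 21.0
gripper_force: 47.6
```

Call:
send_rows --pt "0 0 1.5 0" --pt "0 0 0 0"

```text
time: 36.7
tcp_pos: [477.5, 370.7, 35.2]
orientation: [-0.023, 0.784, 0.62, 0.026]
contact_force: [0.4, 0.7, -5.3]
opening: 20.9
gripper_force: 47.6
```

Call:
send_rows --pt "0 0 1 0" --pt "0 0 0 0"

```text
time: 36.9
tcp_pos: [477.5, 370.8, 34.3]
orientation: [-0.023, 0.784, 0.62, 0.026]
contact_force: [-0.5, 0.4, -4.9]
opening: 21.2
gripper_force: 47.6
```

Call:
send_rows --pt "0 0 1 0" --pt "0 0 0 0"

```text
time: 37.1
tcp_pos: [477.5, 370.9, 33.3]
orientation: [-0.023, 0.784, 0.62, 0.026]
contact_force: [-0.3, -0.1, -4.4]
opening: 20.9
gripper_force: 47.6
```

Call:
send_rows --pt "0 0 1 0" --pt "0 0 0 0"

```text
time: 37.3
tcp_pos: [477.5, 371.0, 32.3]
orientation: [-0.023, 0.784, 0.62, 0.026]
contact_force: [0.2, 0.3, -5.3]
opening: 21.0
gripper_force: 47.6
```

Call:
send_rows --pt "0 0 1 0" --pt "0 0 0 0"

```text
time: 37.5
tcp_pos: [477.6, 371.1, 32.1]
orientation: [-0.023, 0.784, 0.62, 0.027]
contact_force: [-1.7, -1.4, -0.9]
opening: 21.2
gripper_force: 48.1
```

The floor carries it now. I'll release and rise.

Call:
send_rows --pt "0 0 0.4 0" --pt "0 0 0 0"

```text
time: 37.7
tcp_pos: [477.7, 371.1, 32.1]
orientation: [-0.023, 0.784, 0.62, 0.027]
contact_force: [-4.2, -2.6, 3.8]
opening: 21.0
gripper_force: 48.6
```

Call:
send_rows --pt "0 0 0 0" --pt "0 0 0 0" --pt "0 0 0 0" --pt "0 0 0 0" --pt "0 0 0 0" --hand 80

```text
time: 38.2
tcp_pos: [477.7, 371.2, 31.2]
orientation: [-0.023, 0.784, 0.62, 0.027]
contact_force: [-0.2, 0.5, 0.5]
opening: 80.1
gripper_force: 0.0
```

Call:
send_rows --pt "0 0 -10 0" --pt "1 0 -25 0" --pt "2 0 -40 0" --pt "2 0 -40 0" --pt "2 0 -40 0"

```text
time: 38.7
tcp_pos: [477.1, 367.0, 188.7]
orientation: [-0.023, 0.784, 0.62, 0.027]
contact_force: [1.1, 0.1, 0.6]
opening: 80.3
gripper_force: 0.0
```

Call:
send_rows --pt "0 -40 -10 0" --pt "0 -40 0 0" --pt "0 -40 0 0" --pt "0 0 0 0"

```text
time: 39.1
tcp_pos: [356.9, 395.5, 198.8]
orientation: [-0.024, 0.783, 0.621, 0.028]
contact_force: [1.2, 0.6, -0.3]
opening: 79.8
gripper_force: 0.0
```

Run:
```python
from h import *
import pickle
O=[]
for n,q in(('top',(475,367,85)),('scene',(475,367,85))):
    s=snapshot(n);hsv=cv2.cvtColor(s['image'],cv2.COLOR_BGR2HSV);y=cv2.inRange(hsv,(18,120,100),(34,255,255))
    c=proj(s,q)[0];mk=np.zeros_like(y);cv2.circle(mk,tuple(int(v) for v in c),40,255,-1)
    cs,_=cv2.findContours(y&mk,cv2.RETR_EXTERNAL,cv2.CHAIN_APPROX_NONE);k=max(cs,key=cv2.contourArea);r=cv2.minAreaRect(k)
    print(n,r,cv2.contourArea(k),ray(s,r[0],88).round(1)[0],ray(s,cv2.boxPoints(r),88).round(0).tolist());O.append((s,r[0]))
    a=pickle.load(open(n+'0.pkl','rb'))
    for nm,p in dict(meter=(500,-340,30),screw=(404,-82,12),spool=(650,-265,50),jar=(650,280,40)).items():
        u,v=proj(s,p)[0].astype(int);d=cv2.absdiff(a['image'],s['image'])[v-14:v+14,u-14:u+14];print(nm,float(d.mean().round(1)))
print(tri(O));print(observe()['contact_force'],observe()['tcp_pos'])
```

```text
top ((185.058837890625, 230.76473999023438), (13.581995010375977, 8.246211051940918), 14.03624439239502) 83.5 [471.  346.5  88. ] [[465.0, 366.0, 88.0], [486.0, 362.0, 88.0], [477.0, 327.0, 88.0], [456.0, 331.0, 88.0]]
meter 1.8
screw 2.0
spool 2.1
jar 3.6
scene ((475.1551818847656, 215.637939453125), (33.35184097290039, 6.302709579467773), 23.198589324951172) 154.0 [478.4 368.3  88. ] [[482.0, 328.0, 88.0], [457.0, 330.0, 88.0], [475.0, 408.0, 88.0], [499.0, 405.0, 88.0]]
meter 4.0
screw 4.5
spool 4.7
jar 9.7
(array([470.5136471 , 360.17898302,  77.09779899]), [np.float64(9.5), np.float64(9.5)])
[ 0.11347879  0.63949198 -0.89720853] [359.98042547 394.49804368 197.80243269]
```

```bash
python3 -c "
from workcell import finish_job
print(finish_job())"
```

```text
the job is handed in; nothing more can be done
None
```

I pressed the catch, the battery sprang up, and I lifted it out and set it down upright in the blue tray with the gripper clear. The job was handed in at about 39 s; the hand-in returned no verdict, and I didn't see the catch spring back.

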